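# Stand the fallen splash shield back up at the dosing station

### The job

The amber splash shield has fallen on its back in front of the dosing station. Push it, without ever lifting it off the bench: tip it up onto its foot again, then slide it forward until the toe of its foot lies flush along the front of the station's base, about centred so that it screens the beaker. Leave everything else where it stands.

Things in the scene. Friction and masses are not known exactly. Their poses are not given: they have to be found in the camera images.
- shield: Loose splash shield, L in profile, about 0.55 kg: amber plate 180 wide, 110 high, 6 mm thick (frame 9) on the heel edge of a flat aluminium foot 180 wide, 100 deep, 6 mm thick. Origin: middle of the heel edge, outer corner of the L. x: heel to toe, y: along heel edge, z: up the plate. At the start the plate lies flat on the bench, z level, away from the station; the foot stands upright, x up.
- shield_toe (a point): Middle of the toe edge of the shield's foot, on its underside, 100 mm from the heel edge. At the start it is 100 mm above the bench: pushing the upper part of the upright foot towards the station (about 2 N) turns the shield about its heel edge, and after about 30 degrees it falls onto its foot by itself, the toe then pointing to the station.
- station: Fixed dosing station: flat grey base 150 deep (x), 240 wide (y), 30 mm high, the beaker on it; from its far left corner a thin steel column with a dosing arm over the beaker, 205 mm high. Origin: centre of the base's underside, on the bench. x points away from the robot, square to the front face, which lies at x = -75 mm.
- station_front (a point): Middle of the lower edge of the front face of the station's base, at bench height (axes as the station).
- beaker: Bystander: the clear glass beaker, 72 mm wide, 85 mm high, on the station's base; leave it there. Origin: centre of its underside.
- amber_bottle: Bystander: amber bottle with white cap, 58 mm wide, 120 mm high; leave it alone. Origin: centre of its underside.
- jar: Bystander: white plastic jar, 64 mm wide, 75 mm high; leave it alone. Origin: centre of its underside.
- flask: Bystander: conical flask, 72 mm wide at the foot, 110 mm high; leave it alone. Origin: centre of its underside.
- cup: Bystander: small white cup, 60 mm wide, 50 mm high; leave it alone. Origin: centre of its underside.
- mouse: Bystander: black computer mouse, 100 x 58 x 30 mm; leave it alone. Origin: centre of its underside.
- shield_plate (a point): Middle of the top edge of the plate, on its outer face (the side away from the foot), 110 mm from the heel edge. Once the shield stands, it slides (2 to 8 N) when pushed low on that outer face; pushed higher than about 50 mm above the bench it may tip over.
Not all that is in view belongs to the job. What is shaped like the shield but black or turquoise is not meant.

How it is judged:
By the outcome, as a careful person would: the job done as asked, in the order asked, and still so for the second after the job is handed in, with the robot touching nothing.
It also fails if it takes over 48 s, if anything falls off the work surface, if the arm or the gripper's body presses on something with over 40 N, if the wrist force passes 120 N, or if a joint passes its speed limit or range.

### The arm

A 6-joint arm with a two-finger parallel gripper is mounted at the origin on the work surface. World frame = base frame: x ahead of the robot, y to its left, z up, the work surface at z = 0. Lengths are in mm, angles in rad, forces in N, time in s.
With the tool pointing down it reaches from about 275 to 825 mm from the base axis. Payload 4.9 kg.
Tool frame: the origin (TCP) lies at the very end of the fingers, on their centre line; the grasp point (between the pads) lies 19 mm behind it; z points along the fingers, y is the direction in which the jaws open and shut (so a half turn about z gives the same grasp; the last joint's range is limited). The gripper opens to 85 mm and grips with 20 to 120 N. Pads are 22 mm wide; open, the fingers measure 114 mm over their backs; the gripper's body (76 mm by 85 mm) begins 54 mm behind the grasp point. The pads swing forward as they close: fully open they stand 13 mm farther back than shut.
Start: joints at [1.092, 0.326, -0.193, 1.052, 0, 1.437], TCP at [185.9, 517.648, 211.181] pointing down, gripper open.
Joint ranges: [-2.65, 2.65], [-0.97, 1.79], [-1.3, 1.35], [-1.93, 2.1], [-1.47, 1.37], [-3.14, 3.14]. Speed limits (rad/s): [2.57, 2.57, 3.14, 3.14, 3.14, 3.14].

### API

Orientations are given as [roll, pitch, yaw] about the fixed x, y, z axes, in that order (R = Rz(yaw) Ry(pitch) Rx(roll)).
In Python, from bench import bot, solve_ik, imaging gives the robot as it stands. Calls block until the motion is done:
- bot.move_ptp(position, orientation): joint-space move of the TCP to a pose.
- bot.movel(position, rot=None, max_speed=150, threshold=None): straight line of the TCP; rot=None keeps the orientation; max_speed is the mean speed in mm/s. With threshold (N) it stops when the force on the tool has changed by that much, and returns True; else False.
- bot.move_j(angles): joint-space move.
- bot.grip(opening, effort=None): opening from 0.0 (shut) to 1.0 (fully open); effort is the grip in N (None keeps the last); returns when the fingers have stopped.
- bot.dwell(seconds).
- solve_ik(position, orientation): joint angles nearest the present ones, or None.
- bot.get_state(): the state.
- imaging.capture(name): name is "side" or "top"; returns the picture (480x640x3 uint8, blue, green, red); there is no depth.
- imaging.camera_model(name): a dict with "K" (3x3 intrinsics, pixels), "position" and "rotation" of the camera in the world. Camera axes: x right, y up, looking along -z (the intrinsics and any distortion apply to the point x, -y, -z); pixel columns grow to the right and rows downward; lengths in mm; the calibration is good to about 2 mm. A picture is of the moment at which its call begins. camera_model takes no time and is no camera call.
A pose or a line that the arm cannot do raises bot.IKError and nothing moves.
- bot.sign_off(): hands the job in, once; it reports no verdict.
The state is a dict: "t": time; "qpos": joint angles; "joint_velocities": joint speeds; "effort": joint torques, N m; "tcp_pos": TCP position; "orientation": TCP orientation; "contact_force": force on the tool from outside, world axes, zero at the start; "wrist_torque": the same for the moment, N m; "opening": opening from 0.0 (shut) to 1.0 (fully open).
Only numpy, scipy, OpenCV 4.12 (cv2) and the standard library are available. Lean on these libraries where they do the work, as an engineer would, in place of code of your own. Each camera call takes 0.05 s, during which the arm holds its last target. There are 200 camera calls.

## Working session

There is one attempt and no reset: what is moved stays moved. The work goes in short steps, each a Python script; the robot and the scene stay as the last script left them, time stands still between calls to the robot, and variables do not carry over. Pictures are saved under pics/ and viewed, about 8 in all and at most 12, crops included, and the job is handed in when it is done.

```bash
mkdir -p pics && cat > h.py <<'E'
import numpy as np, cv2
from bench import bot, solve_ik, imaging
def ray(cam,u,v):
    m=imaging.camera_model(cam);K=np.array(m["K"]);R=np.array(m["rotation"]);p=np.array(m["position"])
    d=m.get("distortion") 
    if d is None: d=m.get("dist")
    q=cv2.undistortPoints(np.array([[[u,v]]],float),K,None if d is None else np.array(d,float))[0,0]
    return p.ravel(),R@np.array([q[0],-q[1],-1])
def at(cam,u,v,z=0):
    p,d=ray(cam,u,v);return p+d*(z-p[2])/d[2]
E
python3 - <<'E'
from h import *
for c in("top","side"):
    print(imaging.camera_model(c)); cv2.imwrite(f"pics/{c}0.png",imaging.capture(c))
s=bot.get_state();print(s["t"],s["orientation"])
E
```

```text
{'K': array([[469.89513484,   0.        , 329.41098554],
       [  0.        , 469.89513484, 240.41992794],
       [  0.        ,   0.        ,   1.        ]]), 'position': array([ 369.62841959,  -85.11188725, 1115.85429881]), 'rotation': array([ 0.16601021, -0.00601998, -1.54523897])}
{'K': array([[437.32327376,   0.        , 315.04602311],
       [  0.        , 437.32327376, 235.07670699],
       [  0.        ,   0.        ,   1.        ]]), 'position': array([ 469.4702387 , -919.09404451,  674.73196925]), 'rotation': array([ 0.95955317, -0.00669349, -0.08107541])}
0.1 [-3.14004686e+00 -2.18425311e-04  2.79676085e+00]
```

```bash
sed -i 's/R=np.array(m\["rotation"\])/R=Rot.from_euler("xyz",m["rotation"]).as_matrix()/; 1a from scipy.spatial.transform import Rotation as Rot' h.py && cat h.py | head -6
```

```text
import numpy as np, cv2
from scipy.spatial.transform import Rotation as Rot
from bench import bot, solve_ik, imaging
def ray(cam,u,v):
    m=imaging.camera_model(cam);K=np.array(m["K"]);R=Rot.from_euler("xyz",m["rotation"]).as_matrix();p=np.array(m["position"])
    d=m.get("distortion")
```

View pics/top0.png

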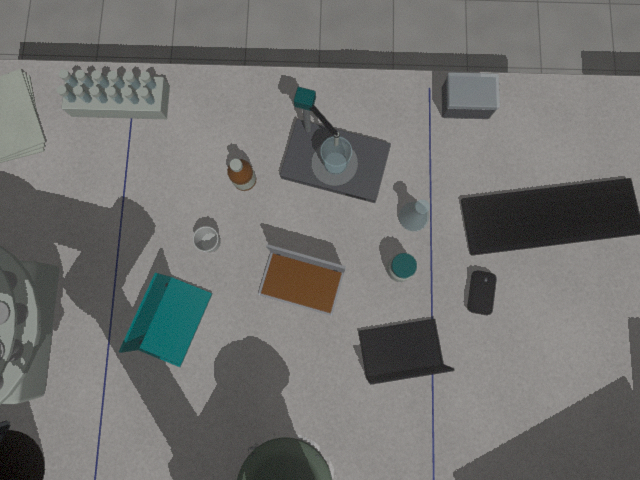

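View pics/side0.png

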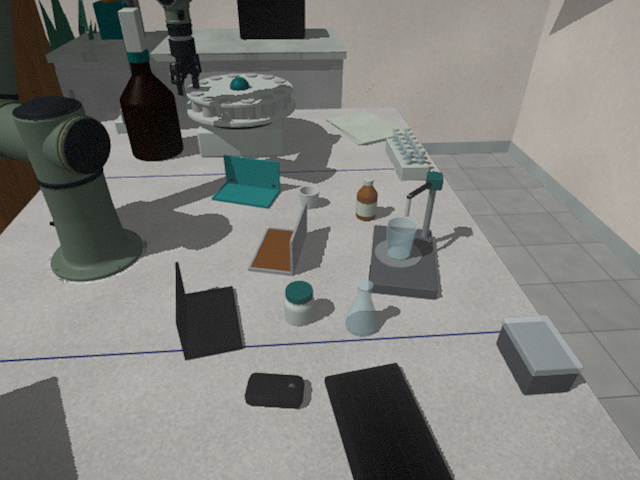

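Top: shield around (300,280), foot upright at its far edge (267..344, 247..268), station base corners about (297,118),(390,142),(376,201),(280,173). Taking an enlarged crop for corners.

```bash
python3 - <<'E'
from h import *
a=cv2.imread("pics/top0.png")[105:325,230:430]
a=cv2.convertScaleAbs(cv2.resize(a,(545,600),interpolation=cv2.INTER_CUBIC),alpha=1.5)
for i in range(0,200,20): cv2.putText(a,str(230+i),(int(i*2.727),10),0,.35,(0,255,0)); cv2.line(a,(int(i*2.727),0),(int(i*2.727),6),(0,255,0))
for i in range(0,220,20): cv2.putText(a,str(105+i),(0,int(i*2.727)),0,.35,(0,255,0))
cv2.imwrite("pics/crop0.png",a)
E
```

```text
(no output)
```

View pics/crop0.png

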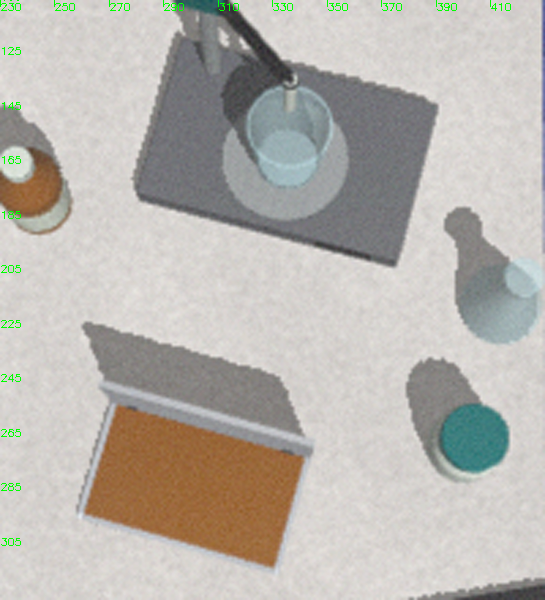

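```bash
python3 - <<'E'
from h import *
S=2.727
def P(n,u,v,z): 
    p=at("top",230+u/S,105+v/S,z);print(n,p.round(1));return p
def pair(n,a,b,z):
    p=P(n,*a,z);q=P(n,*b,z);d=q-p;print("  len",np.linalg.norm(d).round(1),"mid",((p+q)/2).round(1),"normal yaw",np.degrees(np.arctan2(d[0],-d[1])).round(2))
pair("front bot",(137,199),(396,266),0)
pair("front top",(135,190),(397,257),30)
pair("back top",(178,33),(438,103),30)
pair("toe far/top",(103,381),(313,440),100)
pair("toe near/top",(103,386),(313,453),100)
pair("plate near",(80,515),(273,569),9)
pair("plate near z0",(80,517),(273,571),0)
P("jar top",475,438,75);P("bottle cap",17,163,120);P("flask top",523,276,110)
p=at("top",206,236,50);print("cup",p)
p=at("side",297,291,75);print("jar s",p)
E
```

```text
front bot [709.3  37.9   0. ]
front bot [ 653.4 -196.5    0. ]
  len 240.9 mid [681.4 -79.3   0. ] normal yaw -13.4
front top [708.3  36.7  30. ]
front top [ 653.9 -194.3   30. ]
  len 237.3 mid [681.1 -78.8  30. ] normal yaw -13.25
back top [855.7   4.4  30. ]
back top [ 796.1 -229.5   30. ]
  len 241.4 mid [ 825.9 -112.5   30. ] normal yaw -14.28
toe far/top [526.8  47.6 100. ]
toe far/top [ 483.7 -121.7  100. ]
  len 174.7 mid [505.3 -37.  100. ] normal yaw -14.28
toe near/top [522.8  47.4 100. ]
toe near/top [ 473.3 -121.9  100. ]
  len 176.4 mid [498.1 -37.2 100. ] normal yaw -16.27
plate near [424.   73.8   9. ]
plate near [382.5 -93.1   9. ]
  len 171.9 mid [403.2  -9.7   9. ] normal yaw -13.99
plate near z0 [422.7  75.    0. ]
plate near z0 [380.9 -93.2   0. ]
  len 173.3 mid [401.8  -9.1   0. ] normal yaw -13.98
jar top [ 491.7 -254.9   75. ]
bottle cap [700.3 122.9 120. ]
flask top [ 619.9 -288.1  110. ]
cup [551.08774381 197.03644203  50.        ]
jar s [ 490.47684756 -259.99188007   75.        ]
```

```bash
cat >> h.py <<'E'
def frame(yaw):
    y=np.radians(yaw);return np.array([np.cos(y),np.sin(y),0]),np.array([-np.sin(y),np.cos(y),0])
def orient(yaw,tilt=0,flip=True):
    n,t=frame(yaw);a=np.radians(tilt);z=np.sin(a)*n-np.cos(a)*np.array([0,0,1.])
    y=t if flip else -t
    return Rot.from_matrix(np.c_[np.cross(y,z),y,z]).as_euler("xyz")
E
python3 - <<'E'
from h import *
Z=np.array([0,0,1.])
n,t=frame(-14.2);heel=np.array([506,-37,0.])
for tilt,p in((0,heel-45*n+70*Z),(15,heel-45*n+15*Z),(15,heel+80*n+15*Z)):
    for f in(True,False): print(f,tilt,solve_ik(p,orient(-14.2,tilt,f)))
o=min((orient(-14.2,0,f) for f in(True,False)),key=lambda o:abs(np.subtract(solve_ik(heel-45*n+180*Z,o),bot.get_state()["qpos"])).max())
bot.move_ptp(heel-45*n+180*Z,o); bot.movel(heel-45*n+75*Z)
s=bot.get_state();print(s["t"],s["tcp_pos"],s["opening"],s["contact_force"])
a=imaging.capture("top")[105:345,200:440];b=imaging.capture("side")[150:350,200:480]
cv2.imwrite("pics/1.png",np.hstack([cv2.resize(a,(400,400)),cv2.resize(b,(400,286)).__class__ and cv2.copyMakeBorder(cv2.resize(b,(400,286)),0,114,0,0,0)]))
E
```

```text
True 0 [-0.21569315  0.3248106  -0.60787208  0.63811366  0.          0.0321436 ]
False 0 [-0.21569315  0.3248106  -0.60787208  0.63811366  0.         -3.10944905]
True 15 [-0.20848914  0.29113754 -0.94708208  0.07097083 -0.01018146  0.03800819]
False 15 [-0.20848914  0.29113754 -0.94708208  0.07097083 -0.01018146 -3.10358446]
True 15 [-0.21835157  0.45315649 -0.64732212  0.208627   -0.0076303   0.02848106]
False 15 [-0.21835157  0.45315649 -0.64732212  0.208627   -0.0076303  -3.1131116 ]
3.1333 [462.98419692 -25.87084876  75.55524832] 1.0053599861104392 [ 0.29370293  0.75660169 -0.24346657]
```

View pics/1.png

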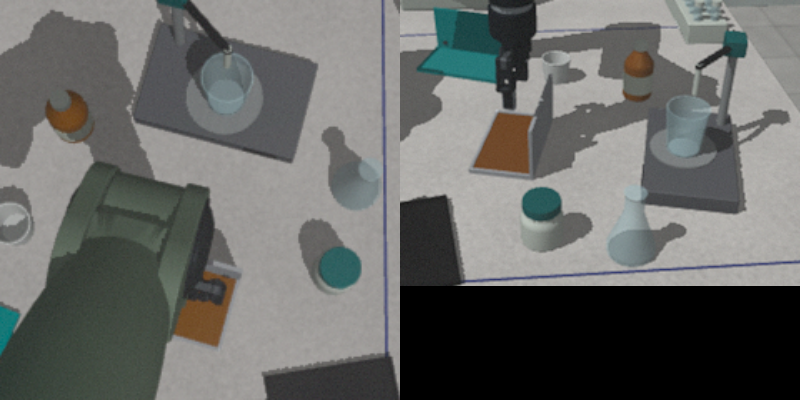

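Picture: fingers hang just behind the upright foot (side tip ~ (508,105), foot top ~ (550,80)), clear of everything. Lower a little and tip.

```bash
python3 - <<'E'
from h import *
Z=np.array([0,0,1.]);n,t=frame(-14.2);heel=np.array([506,-37,0.])
bot.movel(heel-45*n+64*Z)
hit=bot.movel(heel-5*n+64*Z,max_speed=40,threshold=1.5);s=bot.get_state();print(hit,(s["tcp_pos"]-heel)@n,s["contact_force"])
bot.movel(heel+42*n+64*Z,max_speed=40);s=bot.get_state();print((s["tcp_pos"]-heel)@n,s["contact_force"])
bot.dwell(.3)
b=imaging.capture("side")[130:330,200:480]
bot.movel(heel+42*n+190*Z)
bot.move_ptp(heel-90*n+190*Z,orient(-14.2,0))
s=bot.get_state();print(s["t"])
c=imaging.capture("side")[130:330,200:480]
cv2.imwrite("pics/2.png",np.hstack([cv2.resize(x,(400,286)) for x in(b,c)]))
cv2.imwrite("pics/top2.png",imaging.capture("top"))
E
```

```text
True -10.059706184372558 [-0.57503031  0.99892328  2.31691526]
41.703872253853575 [-0.16657062  1.09417303 -0.04715795]
7.7083
```

View pics/2.png

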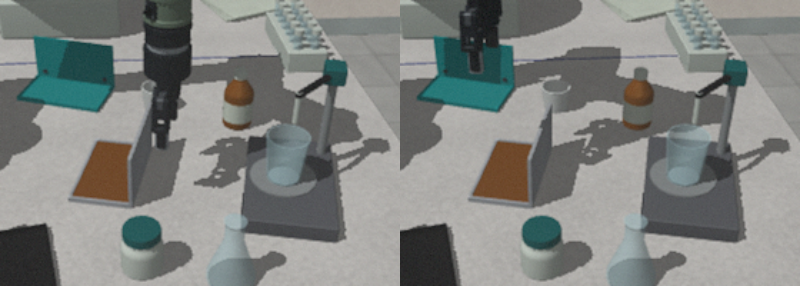

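The shield did not tip: it lies where it was, and the open fingers passed over the foot. I check the real tip height from the earlier picture.

```bash
python3 - <<'E'
from h import *
n,t=frame(-14.2);heel=np.array([506,-37,0.])
for (u,v,s) in ((200+108/1.4286,150+105/1.4286,-43),(200+162/1.4286,130+147/1.4286,42)):
    p,d=ray("side",u,v); q=p+d*((s-(p-heel)@n)/(d@n)); print("plane s",q,(q-heel)@t)
    for k in(-35,-50):
        q=p+d*((k-(p-heel)@t)/(d@t)); print(" t",k,q,"s",(q-heel)@n)
E
```

```text
plane s [450.78609716 -79.91294092 121.41743608] -55.14612919464513
 t -35 [450.32079036 -59.01411213 107.63778155] s -48.57772657367567
 t -50 [450.66723915 -74.57454207 117.89755979] s -44.42477501673968
plane s [537.3420504  -84.35118327  94.02514322] -38.21594798142539
 t -35 [537.60633862 -81.10075133  91.76391032] s 41.45885802330636
 t -50 [536.37363109 -96.26159329 102.31087613] s 43.982881949466794
```

View pics/top2.png

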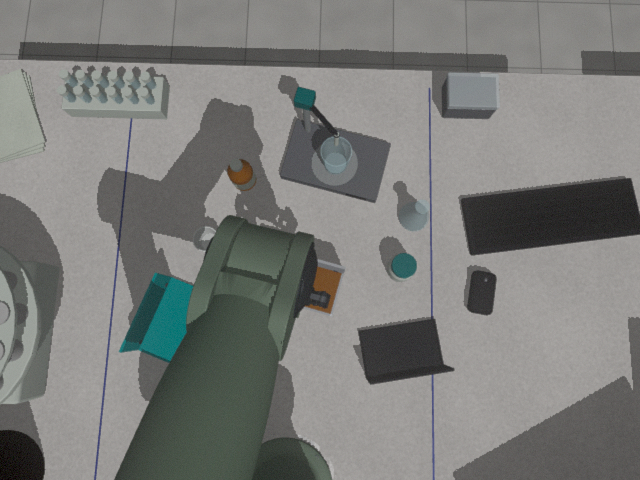

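Tips stand ~25 mm above the TCP when open. Retry with shut fingers (tip = TCP).

```bash
python3 - <<'E'
from h import *
Z=np.array([0,0,1.]);n,t=frame(-14.2);heel=np.array([506,-37,0.])
bot.grip(0.0)
bot.move_ptp(heel-45*n+150*Z,orient(-14.2,0))
bot.movel(heel-45*n+66*Z)
im=[]
for s0 in(-15,20,48):
    bot.movel(heel+s0*n+66*Z,max_speed=45);s=bot.get_state();print(s["t"],((s["tcp_pos"]-heel)@n).round(1),s["tcp_pos"][2],s["contact_force"].round(2))
    im.append(imaging.capture("side")[130:310,200:440])
bot.dwell(.2)
bot.movel(heel+48*n+190*Z)
im.append(imaging.capture("side")[130:310,200:440])
im=[cv2.resize(x,(400,300)) for x in im]
cv2.imwrite("pics/3.png",np.vstack([np.hstack(im[:2]),np.hstack(im[2:])]))
print(bot.get_state()["t"])
E
```

```text
10.45 -15.6 65.72849678591413 [-0.96 -0.18  0.73]
11.425 19.7 65.93215078023844 [-0.09 -0.77  0.59]
12.25 47.7 65.81371876186995 [-0.66 -0.52 -0.42]
13.525
```

View pics/3.png

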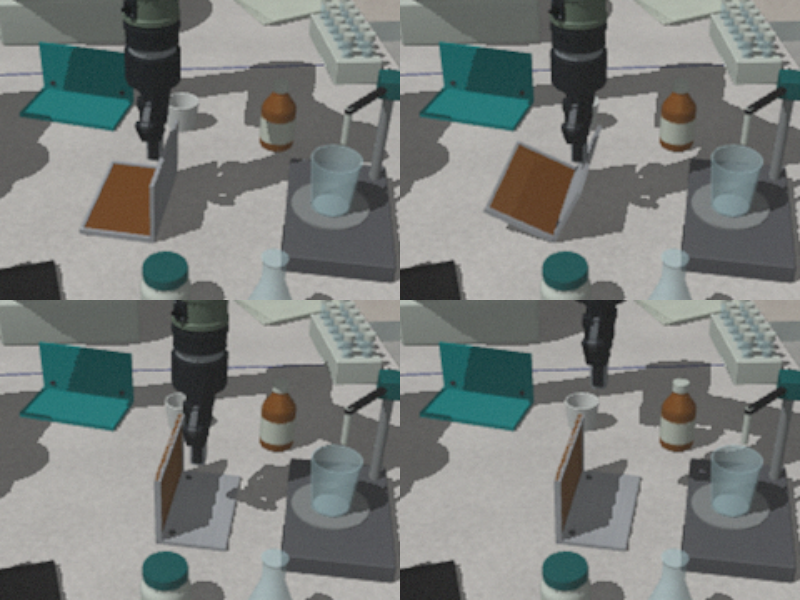

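Tipped onto its foot. Now go behind, low, tips leading, and measure once.

```bash
python3 - <<'E'
from h import *
Z=np.array([0,0,1.]);n,t=frame(-13.8);heel=np.array([506,-37,0.])
o=orient(-13.8,12)
bot.movel(heel-70*n+190*Z,max_speed=250)
bot.move_ptp(heel-70*n+150*Z,o); bot.grip(0.5)
bot.movel(heel-70*n+14*Z)
s=bot.get_state();print(s["t"],s["tcp_pos"],s["contact_force"])
a=imaging.capture("top")[105:305,230:430];b=imaging.capture("side")[150:350,240:440]
f=lambda x,s:cv2.convertScaleAbs(cv2.resize(x,(s,s),interpolation=cv2.INTER_CUBIC),alpha=1.3)
cv2.imwrite("pics/4.png",np.hstack([f(a,400),f(b,400)]))
E
```

```text
16.1333 [438.54916735 -20.38983639  14.50067092] [ 0.49593732  0.34565924 -0.18926797]
```

View pics/4.png

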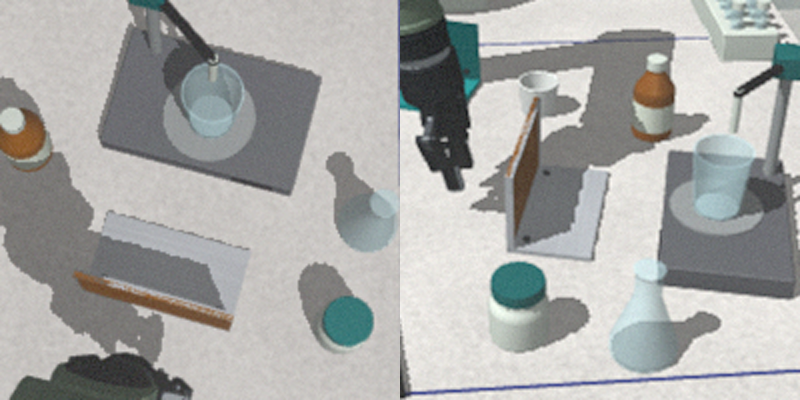

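Clear view: toe corners in the top crop at (110,212),(249,249); station front lower edge (101,147),(291,195); plate top (77,275)-(232,322).

```bash
python3 - <<'E'
from h import *
def pr(n,a,b,z,cam="top",ox=230,oy=105):
    p,q=[at(cam,ox+u/2,oy+v/2,z) for u,v in(a,b)];d=q-p;m=(p+q)/2
    print(n,np.linalg.norm(d).round(1),m.round(1),"yaw",np.degrees(np.arctan2(d[0],-d[1])).round(2));return m
T=pr("toe",(110,212),(249,248.5),5)
S=pr("front",(101,148),(291,195),0)
pr("front top",(100,144),(292,190),30)
pr("plate top",(76,277),(231,325),110)
n,t=frame(-13.6)
print("gap",(S-T)@n,"lateral(shield-station)",(T-S)@t,"heel",T-100*n)
for u,v in((607,172),(593,258)): print("side toe",at("side",240+(u-400)/2,150+v/2,6).round(1))
for u,v in((667,152),(657,280)): print("side front",at("side",240+(u-400)/2,150+v/2,30 if v<200 else 0).round(1))
E
```

```text
toe 173.8 [605.  -62.2   5. ] yaw -13.47
front 240.3 [680.1 -80.    0. ] yaw -12.77
front top 236.0 [677.3 -80.   30. ] yaw -12.34
plate top 175.5 [504.1 -38.5 110. ] yaw -15.8
gap 77.2273177195684 lateral(shield-station) -0.37558058129221533 heel [507.77256223 -38.70251318   5.        ]
side toe [626.3  22.    6. ]
side toe [ 586.7 -149.7    6. ]
side front [706.3  28.3  30. ]
side front [ 656.  -186.2    0. ]
```

```bash
python3 - <<'E'
from h import *
Z=np.array([0,0,1.]);n,t=frame(-13.3);heel=np.array([507.5,-38.3,0.]);o=orient(-13.3,12)
def rep(h): s=bot.get_state();print(h,round(s["t"],2),((s["tcp_pos"]-heel)@n).round(1),((s["tcp_pos"]-heel)@t).round(1),"f",(s["contact_force"]@n).round(1),s["contact_force"][2].round(1))
rep(bot.movel(heel-35*n+14*Z,o))
rep(bot.movel(heel+45*n+14*Z,max_speed=40,threshold=18))
rep(bot.movel(heel+85*n+14*Z,max_speed=15,threshold=9))
a=imaging.capture("top")[105:305,230:430];b=imaging.capture("side")[150:350,240:440]
f=lambda x,s:cv2.convertScaleAbs(cv2.resize(x,(s,s),interpolation=cv2.INTER_CUBIC),alpha=1.3)
cv2.imwrite("pics/5.png",np.hstack([f(a,400),f(b,400)]))
E
```

```text
False 16.62 -34.7 -0.0 f -0.3 -0.7
False 18.77 44.9 -0.0 f -1.2 -0.5
True 20.5 71.3 0.3 f -0.4 0.0
```

View pics/5.png

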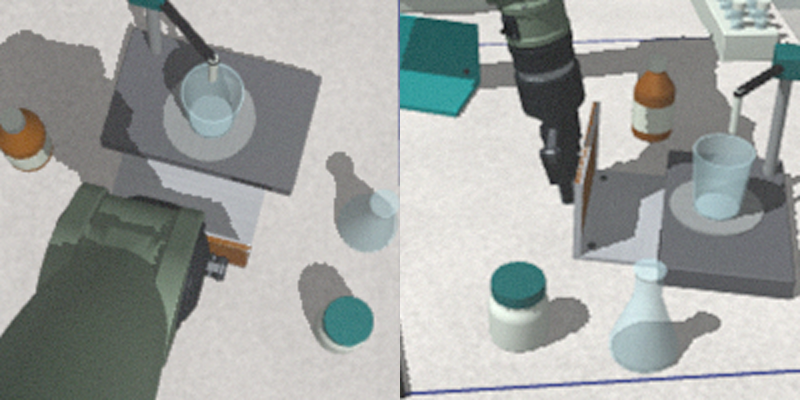

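The toe touches the station front. One more gentle press, then back off and check from above.

```bash
python3 - <<'E'
from h import *
Z=np.array([0,0,1.]);n,t=frame(-13.3);heel=np.array([507.5,-38.3,0.])
def rep(h): s=bot.get_state();print(h,round(s["t"],2),((s["tcp_pos"]-heel)@n).round(1),((s["tcp_pos"]-heel)@t).round(1),"f",(s["contact_force"]@n).round(1),s["contact_force"][2].round(1))
rep(bot.movel(heel+68*n+14*Z,max_speed=30))
rep(bot.movel(heel+84*n+14*Z,max_speed=10,threshold=12))
bot.dwell(.2);rep(0)
rep(bot.movel(heel+50*n+14*Z,max_speed=40))
rep(bot.movel(heel-30*n+30*Z,max_speed=150))
rep(bot.movel(heel-60*n+150*Z,max_speed=150))
a=imaging.capture("top")[105:305,230:430];b=imaging.capture("side")[150:350,240:440]
f=lambda x,s:cv2.convertScaleAbs(cv2.resize(x,(s,s),interpolation=cv2.INTER_CUBIC),alpha=1.3)
cv2.imwrite("pics/6.png",np.hstack([f(a,400),f(b,400)]))
E
```

```text
False 20.85 68.2 -0.0 f -0.0 0.6
True 21.7 71.1 -0.1 f -0.4 0.1
0 21.9 70.8 -0.1 f -0.6 -0.2
False 22.57 50.2 -0.0 f 0.0 0.3
False 23.26 -28.4 -0.0 f -0.1 0.2
False 24.23 -60.2 -0.0 f 0.1 0.1
```

View pics/6.png

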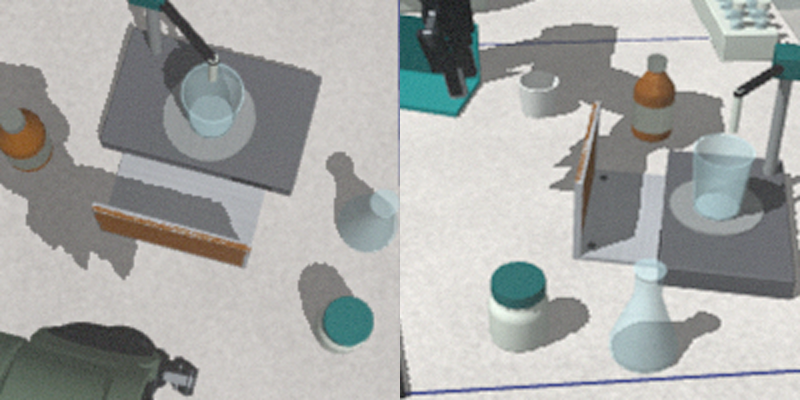

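Looks flush and square; one enlarged look at the joint.

```bash
python3 - <<'E'
from h import *
f=lambda x,w,h:cv2.convertScaleAbs(cv2.resize(x,(w,h),interpolation=cv2.INTER_CUBIC),alpha=1.5)
a=imaging.capture("top")[165:215,270:385];b=imaging.capture("side")[225:305,320:450]
cv2.imwrite("pics/7.png",np.vstack([f(a,575,250),f(b,575,350)]));print(bot.get_state()["t"])
E
```

```text
24.4333
```

View pics/7.png

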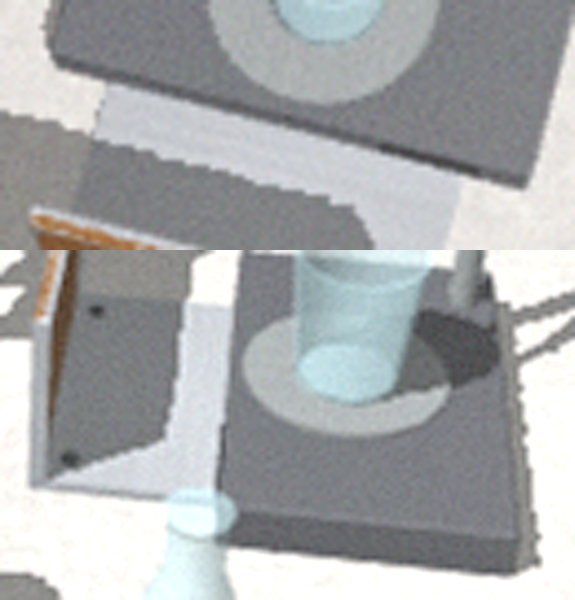

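No bench shows along the joint in either view, and the shield is centred to about 3 mm. Handing in.

```bash
python3 -c "
from h import *
bot.sign_off()"
```

```text
the job is handed in; nothing more can be done
```

The shield is back on its foot, with the toe flush along the front of the station's base. I handed the job in at about 24.4 s of the 48 s allowed.

- **Tipping:** The first push failed. With the gripper open, the fingertips sat about 25 mm higher than I assumed and passed over the foot, and the shield stayed in its original place. The second push, with the gripper shut, tipped it onto its foot.
- **Sliding:** I pushed it about 77 mm, low on the plate with the fingertips leading. The arm stopped on contact with the station. A second gentle press stopped within 0.2 mm of the same spot, so it was against something solid.
- **Last checks:** The enlarged top and side pictures show no gap along the joint. The shield sits about 3 mm off centre, and the robot is clear of it. The bystanders in view look undisturbed; I compared them by eye only. The mouse was outside the last pictures, but the arm never went near it.

The image measurements of the station's angle differed by about 1.5 degrees between edges. I relied on the contact with the station to square the shield up.

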